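# Pop the touch-latch hatch beside the tiffin

## Task

The tiffin is to be packed from the cabinet hatch on its own side. First push the half-open sliding door along, away from the tiffin, fully to its stop, keeping both hatches shut while you do so; then press down the front edge of the uncovered hatch on the tiffin's side so that its touch latch lets go, and leave the hatch standing ajar on its spring with the robot clear of it. Only touch and push: do not raise a hatch by hand, leave the other hatch shut, and do not disturb the loose things standing around.

Things in the scene. Friction and masses are not known exactly. Their poses are not given: they have to be found in the camera images.
- cabinet: Low steel cabinet fixed on the counter, 240 (x) by 380 (y) mm, flat deck 120 mm up. Origin under its centre; x points from front (robot side) to back, y left, z up, turning with its yaw. Two hatches lie flush in the deck, left (+y) and right (-y); the sliding door runs over them along y on rails 6 mm high at x = -105 and +66 mm. A deck strip behind carries a salt jar.
- slide_door (a joint): Sliding door's place along the cabinet's y, m: 0 = middle (start within 0.03), +0.085 = left stop, over the left hatch, -0.085 = right stop, over the right one. Friction about 2 N plus drag; stays where left. A shallow aluminium pan centred at cabinet x = -20 mm, 186 (x) by 160 (y) by 28 mm high; underside 7 mm, top 35 mm above the deck.
- door_left_edge (a point): Middle of the sliding door's left (+y) end face, 21 mm above the deck; moves with the door.
- door_right_edge (a point): Middle of the sliding door's right (-y) end face, 21 mm above the deck; moves with the door.
- flap_left (a joint): Angle of the left hatch, rad: 0 shut and latched, grows as it opens. Steel flap 147 (x) by 148 (y) by 3 mm, hinged on its back edge. Press its front edge in about 3 mm (-0.02 rad, 4 to 6 N; firm stop at 5 mm, -0.035 rad) for 0.1 s: the latch lets go, and as the finger withdraws a spring swings it to about 0.35 rad (edge 50 mm up), where it stays. Does not latch again.
- flap_right (a joint): Angle of the right hatch, the same as the left one in size and behaviour.
- flap_left_press (a point): Centre of the round dark steel press mark (22 mm across) on top of the left hatch, 18 mm behind its front edge, at cabinet x = -75, y = +85 mm, level with the deck when shut. Moves with the flap.
- flap_right_press (a point): The same mark on the right hatch, at cabinet x = -75, y = -85 mm when shut.
- tiffin: Round two-tier aluminium tiffin, 111 mm across, 118 mm high, standing loose on the counter just beyond the left or the right end of the cabinet: it tells which hatch is meant. Origin at the centre of its underside. Not to be moved.
- snack_box: Green snap-lid snack box, 126 by 95 by 52 mm, loose on the counter beyond the other end of the cabinet. Origin at the centre of its underside. Not to be moved.
- salt_jar: Small glass jar, 36 mm across, 48 mm high, standing on the strip of the cabinet deck behind the hatches. Not to be moved.
- tumbler: Steel tumbler, 68 mm across, 85 mm high, on the counter in front of the cabinet. Not to be moved.
- katori: Small steel bowl, 90 mm across, 40 mm high, on the counter in front of the cabinet. Not to be moved.

How it is judged:
On the way, in this order (a step that is already met when the one before it is completed fails the run):
1. the sliding door is pushed away from the tiffin to its stop (within 10 mm), both hatches still shut (((y of tiffin in the frame of cabinet above 0 m and value of joint slide_door below -0.075 m) or (y of tiffin in the frame of cabinet below 0 m and value of joint slide_door above 0.075 m)) and value of joint each of flap_left, flap_right below 0.02 rad), for 0.1 s.
2. the hatch on the tiffin's side has sprung ajar (((y of tiffin in the frame of cabinet above 0 m and value of joint flap_left between 0.22 and 0.48 rad) or (y of tiffin in the frame of cabinet below 0 m and value of joint flap_right between 0.22 and 0.48 rad))), for 0.3 s.
At the end, for the whole second after the job is handed in: The sliding door is within 10 mm of its stop at the end away from the tiffin; the hatch on the tiffin's side stands at rest ajar (0.22 to 0.48 rad); the other hatch is shut (under 0.02 rad); all five loose things are within 20 mm of where they stood (((y of tiffin in the frame of cabinet above 0 m and value of joint slide_door below -0.075 m and value of joint flap_left between 0.22 and 0.48 rad and velocity of joint flap_left between -0.05 and 0.05 rad/s and value of joint flap_right below 0.02 rad) or (y of tiffin in the frame of cabinet below 0 m and value of joint slide_door above 0.075 m and value of joint flap_right between 0.22 and 0.48 rad and velocity of joint flap_right between -0.05 and 0.05 rad/s and value of joint flap_left below 0.02 rad)) and distance of each of tiffin, snack_box, salt_jar, tumbler, katori from where it was at the start of the episode below 0.02 m); the robot touches nothing.
It fails at once if the wrong hatch is released ((y of tiffin in the frame of cabinet above 0 m and value of joint flap_right above 0.04 rad) or (y of tiffin in the frame of cabinet below 0 m and value of joint flap_left above 0.04 rad)).
It fails at once if a hatch is raised by hand beyond where its spring leaves it (over 0.55 rad) (value of joint any of flap_left, flap_right above 0.55 rad).
It fails at once if a loose thing is lifted, carried or knocked (moved over 20 mm) (distance of any of tiffin, snack_box, salt_jar, tumbler, katori from where it was at the start of the episode above 0.02 m).
It also fails if it takes over 42 s, if anything falls off the work surface, if the arm or the gripper's body presses on something with over 40 N, if the wrist force passes 120 N, or if a joint passes its speed limit or range.

## Robot

A 7-joint arm with a two-finger parallel gripper is mounted at the origin on the work surface. World frame = base frame: x ahead of the robot, y to its left, z up, the work surface at z = 0. Lengths are in m, angles in rad, forces in N, time in s.
With the tool pointing down it reaches from about 0.425 to 0.875 m from the base axis. Payload 4.7 kg.
Tool frame: the origin (TCP) lies at the very end of the fingers, on their centre line; the grasp point (between the pads) lies 19 mm behind it; x points along the fingers, z is the direction in which the jaws open and shut, and the axes are right-handed (so a half turn about x gives the same grasp; the last joint's range is limited). The gripper opens to 87 mm and grips with 3 to 60 N. Pads are 19 mm wide; open, the fingers measure 117 mm over their backs; the gripper's body (75 mm by 190 mm) begins 51 mm behind the grasp point.
Start: joints at [1.245, 0.321, -0.07, 1.45, 0.023, 1.371, -0.057], TCP at [0.217, -0.613, 0.223] pointing down, gripper open.
Joint ranges: [-2.86, 2.86], [-0.3, 2.09], [-1.38, 1.24], [0.06, 2.45], [-1.56, 4.7], [0.09, 2.05], [-2.69, 2.69]. Speed limits (rad/s): [2.57, 2.57, 3.14, 3.14, 3.14, 3.14, 3.14].

## Interface

Orientations are given as a rotation vector (axis times angle).
In Python, from bench import * gives the robot as it stands.
- The arm moves only by the shell command python3 -m handwheel 'ROWS' [OPENING] [FORCE]. ROWS is JSON, a list of rows, each an object with "xyz": the shift along the world's x, y, z in cm, a list of three; "angular": the turn, a rotation vector about the world's x, y, z in degrees, a list of three. A call has 1 to 5 rows; each row shifts and turns the pose as measured when the row begins; what a row does not reach is not made up. A row lasts 1/12 s, in which the tool goes at most 41.7 mm and 7.16 degrees, less where a joint would pass 70% of its speed; a pose out of reach is approached as far as the arm can. A call with a gripper value outside its range is refused whole. OPENING is the finger opening in cm, from 0 to 8.7, set as the call begins (- or left out, the last holds). The fingers move at their own pace and stop on an object; FORCE is the grip in N (left out, the last holds). Time passes only in rows, so rows that do not move let the fingers close. It gives the time, the measured TCP pose, the force and the opening at its end, in the units of the state.
- get_state(): the state, without advancing time (a new reading comes with each control period).
- get_image(name): name is "side" or "top" or "wrist"; returns a dict with "pixels" (384x512x3 uint8, blue, green, red), "K" (3x3 intrinsics, pixels), "cam_to_world" (4x4, takes a point from camera to world coordinates). Camera axes: x right, y down, z forward; pixel columns grow to the right and rows downward; lengths in m; the calibration is good to about 2 mm. A picture is of the moment at which its call begins. There is no depth.
- close_job(): hands the job in, once; it reports no verdict.
The state is a dict: "time": time; "joint_positions": joint angles; "qd": joint speeds; "joint_torque": joint torques, N m; "position": TCP position; "tool_rot": TCP orientation; "ft_force": force on the tool from outside, world axes, zero at the start; "torque": the same for the moment, N m; "grip_width": opening from 0.0 (shut) to 1.0 (fully open).
Only numpy, scipy, OpenCV 4.12 (cv2) and the standard library are available. Lean on these libraries where they do the work, as an engineer would, in place of code of your own. Each camera call takes 0.05 s, during which the arm holds its last target.

## Working session

There is one attempt and no reset: what is moved stays moved. The work goes in short steps, Python scripts to look and compute and a shell command to move; the robot and the scene stay as the last step left them, time stands still between calls to the robot, and variables do not carry over. Pictures are saved under pics/ and viewed, and the job is handed in when it is done.

```bash
mkdir -p pics; python3 - <<'E'
from bench import *
import cv2,numpy as np
s=get_state();print(s)
for n in ["side","top"]:
    d=get_image(n);cv2.imwrite(f"pics/{n}0.png",d["pixels"]);print(n,d["K"],d["cam_to_world"])
    np.savez(f"{n}0.npz",**d)
E
```

```text
{'time': 0.0, 'joint_positions': array([ 1.24512661,  0.32183474, -0.07010719,  1.45166631,  0.02262243,
        1.37076003, -0.05688914]), 'qd': array([ 4.33766911e-04, -1.37874359e-03, -1.26635985e-03,  2.56871604e-04,
       -7.92325815e-04,  1.26058426e-03, -5.98420592e-05]), 'joint_torque': array([ 1.10350327e-04, -4.91287351e+01, -4.03740825e-01, -3.12528241e+01,
       -6.37660269e-02,  4.36730019e-02,  1.88500258e-04]), 'position': array([ 0.21640558, -0.61234824,  0.22145841]), 'tool_rot': array([ 0.9563632 ,  1.3526601 , -0.95471853]), 'ft_force': array([-0.92075587, -0.34689362, -0.7274413 ]), 'torque': array([0.00177851, 0.00824899, 0.01017346]), 'grip_width': 1.0012068606896771}
side [[431.61742673   0.         252.02516188]
 [  0.         431.61742673 188.5202905 ]
 [  0.           0.           1.        ]] [[-0.89613791 -0.25296126  0.36461959  0.12746752]
 [-0.44371458  0.49711372 -0.74565094  0.73639253]
 [ 0.0073634  -0.8299931  -0.55772505  0.65504421]
 [ 0.          0.          0.          1.        ]]
top [[392.12144544   0.         256.452562  ]
 [  0.         392.12144544 187.84544732]
 [  0.           0.           1.        ]] [[-0.00476331 -0.99212663  0.12514812  0.37263381]
 [-0.9999876   0.0045442  -0.00203622  0.03036374]
 [ 0.00145149 -0.12515627 -0.99213598  1.20961806]
 [ 0.          0.          0.          1.        ]]
```

View pics/side0.png

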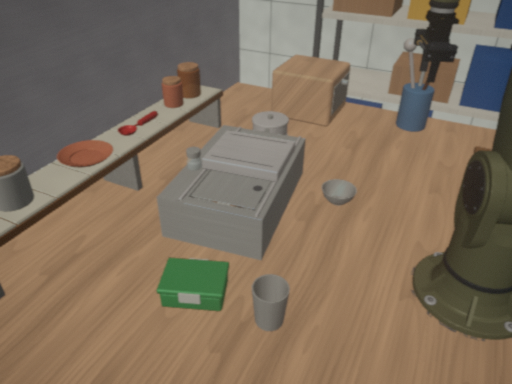

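View pics/top0.png

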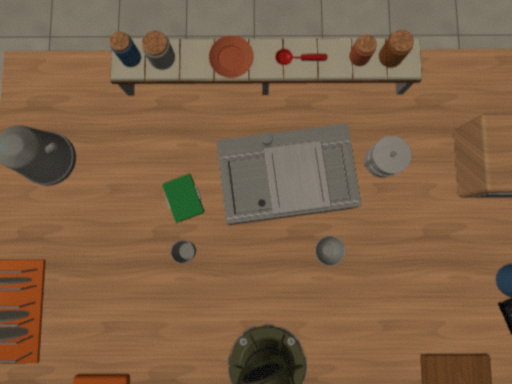

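```bash
cat > h.py <<'E'
import cv2,numpy as np
def load(f): 
    d=np.load(f);return d["pixels"],d["K"],d["cam_to_world"]
def proj(K,T,p):
    q=np.linalg.inv(T)@np.append(p,1);u=K@q[:3];return u[:2]/u[2]
def ray(K,T,uv,z):
    d=T[:3,:3]@np.linalg.inv(K)@np.array([uv[0],uv[1],1.]);o=T[:3,3];return o+d*(z-o[2])/d[2]
E
python3 - <<'E'
from h import *
for n in ["side","top"]:
    im,K,T=load(n+"0.npz")
    print(n,proj(K,T,[.2164,-.6123,.2215]),proj(K,T,[0,0,0]))
im,K,T=load("top0.npz")
for p in [(219,141),(347,125),(359,207),(228,223)]: print(p,ray(K,T,p,.12))
cv2.imwrite("pics/topcrop.png",cv2.resize(im[105:275,150:420],None,fx=2.9,fy=2.9,interpolation=cv2.INTER_CUBIC))
im,K,T=load("side0.npz")
cv2.imwrite("pics/sidecrop.png",cv2.resize(im[100:260,150:370],None,fx=3.6,fy=3.6,interpolation=cv2.INTER_CUBIC))
E
```

```text
side [425.88444156  76.1841467 ] [468.91727178 292.87821319]
top [518.0964158  300.23298557] [266.78053999 364.93351819]
(219, 141) [0.64481368 0.13397415 0.12      ]
(347, 125) [ 0.69002638 -0.23166086  0.12      ]
(359, 207) [ 0.45500842 -0.25717847  0.12      ]
(228, 223) [0.41231914 0.10738466 0.12      ]
```

View pics/topcrop.png

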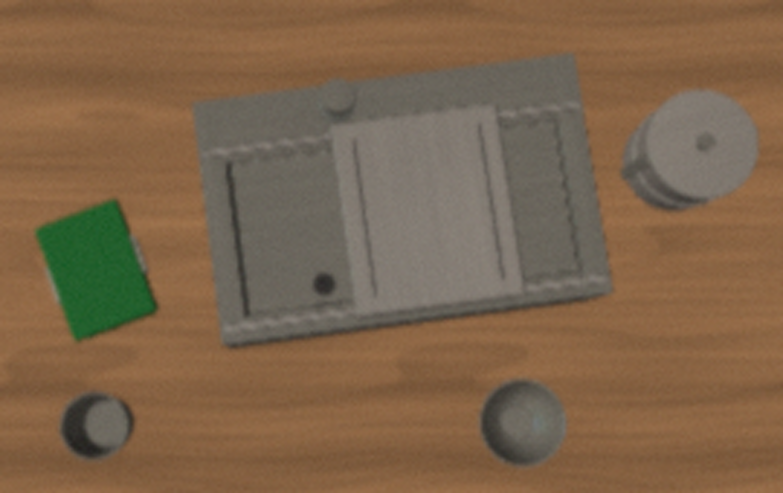

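View pics/sidecrop.png

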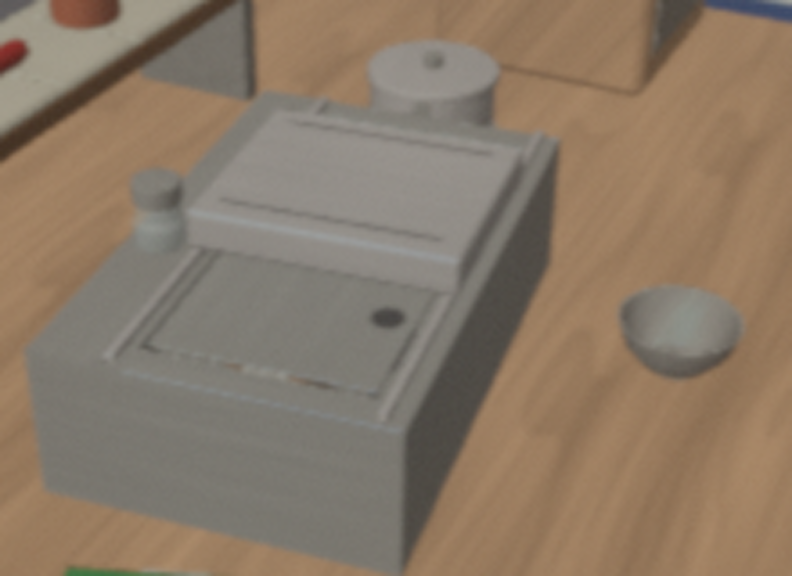

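```bash
python3 - <<'E'
from h import *
im,K,T=load("top0.npz")
c=lambda p:(p[0]/2.9+150-.33,p[1]/2.9+105-.33)
P=np.array([ray(K,T,c(p),.12)[:2] for p in [(194,103),(574,56),(612,292),(227,345)]])
L=np.array([[.12,.19],[.12,-.19],[-.12,-.19],[-.12,.19]])
def fit(P,L):
    a,b=P-P.mean(0),L-L.mean(0)
    th=np.arctan2((b[:,0]*a[:,1]-b[:,1]*a[:,0]).sum(),(a*b).sum())
    R=np.array([[np.cos(th),-np.sin(th)],[np.sin(th),np.cos(th)]]);t=P.mean(0)-R@L.mean(0);return th,R,t
th,R,t=fit(P,L);print(np.degrees(th),t,(P-(L@R.T+t))*1000)
m=ray(K,T,c((324,284)),.12)[:2];print("mark local",R.T@(m-t))
D=np.array([ray(K,T,c(p),.155)[:2] for p in [(330,124),(497,107),(523,292),(357,312)]])
print("door local",(D-t)@R)
for n,uv,z in [("tiffin",(703,145),.118),("tumbler",(108,424),.085),("katori",(524,420),.04),("jar",(340,98),.168),("snack",(97,270),.052)]:
    w=ray(K,T,c(uv),z);print(n,w,R.T@(w[:2]-t))
im,K,T=load("side0.npz")
s=lambda p:(p[0]/3.6+150-.36,p[1]/3.6+100-.36)
m=ray(K,T,s((387,317)),.12)[:2];print("side mark",R.T@(m-t))
for p in [(190,213),(458,265),(522,150),(280,110)]: print("door side",R.T@(ray(K,T,s(p),.155)[:2]-t))
for p in [(28,350),(405,430),(558,140)]: print("cab side",R.T@(ray(K,T,s(p),.12)[:2]-t))
print(R@[-.02,.09]+t)
from bench import *
from scipy.spatial.transform import Rotation as Ro
print(Ro.from_rotvec(get_state()['tool_rot']).as_matrix().round(3))
E
```

```text
7.333647077522331 [ 0.5525897  -0.06178624] [[-0.1454419  -1.06634784]
 [-2.84193573  1.43256255]
 [ 1.73960128  3.44867336]
 [ 1.24777634 -3.81488807]]
mark local [-0.07360147  0.08643817]
door local [[ 0.07330359  0.06134225]
 [ 0.06870217 -0.09799691]
 [-0.10845636 -0.09507161]
 [-0.10645919  0.06048399]]
tiffin [ 0.60345362 -0.35720103  0.118     ] [ 0.01273901 -0.29949083]
tumbler [0.33543994 0.22589295 0.085     ] [-0.17865199  0.31304441]
katori [ 0.33593492 -0.18909656  0.04      ] [-0.23113326 -0.09861353]
jar [ 0.63931362 -0.00087466  0.168     ] [0.09378968 0.04934324]
snack [0.48997928 0.24558611 0.052     ] [-0.02286306  0.31284998]
side mark [-0.07380537  0.08484003]
door side [0.06719026 0.06326196]
door side [-0.11263119  0.06600169]
door side [-0.11209357 -0.09336037]
door side [ 0.06782735 -0.09423338]
cab side [0.11735609 0.19075596]
cab side [-0.11920033  0.18916164]
cab side [-0.11893847 -0.18381919]
[0.52126507 0.02492459]
[[-0.001  0.943  0.333]
 [ 0.002  0.333 -0.943]
 [-1.    -0.    -0.002]]
```

```bash
python3 -m handwheel '[{"xyz":[2.5,3.1,0],"angular":[0,0,-4]},{"xyz":[2.5,3.1,0],"angular":[0,0,-4]},{"xyz":[2.5,3.1,0],"angular":[0,0,-4]},{"xyz":[2.5,3.1,0],"angular":[0,0,0]},{"xyz":[2.5,3.1,0],"angular":[0,0,0]}]' 0 20
```

```text
time: 0.52
position: [0.3319, -0.4591, 0.2168]
tool_rot: [1.136, 1.263, -1.142]
ft_force: [1.1, 0.7, 0.1]
grip_width: 0.706
```

```bash
python3 -m handwheel '[{"xyz":[2.6,3.1,0.1],"angular":[0,0,0]},{"xyz":[2.6,3.1,0.1],"angular":[0,0,0]},{"xyz":[2.6,3.1,0.1],"angular":[0,0,0]},{"xyz":[2.6,3.1,0.1],"angular":[0,0,0]},{"xyz":[2.6,3.1,0.1],"angular":[0,0,0]}]'
```

```text
time: 0.93
position: [0.463, -0.2965, 0.22]
tool_rot: [1.137, 1.265, -1.145]
ft_force: [1.7, -0.4, -0.1]
grip_width: 0.323
```

```bash
python3 - <<'E'
from bench import *
from scipy.spatial.transform import Rotation as Ro
s=get_state();print(s['position'],s['qd'].round(2),Ro.from_rotvec(s['tool_rot']).as_matrix().round(3))
E
```

```text
[ 0.46304888 -0.29654923  0.21999738] [-0.56  0.11 -0.39 -0.13  0.07  0.03 -0.95] [[-0.012  0.995  0.095]
 [ 0.005  0.095 -0.995]
 [-1.    -0.012 -0.006]]
```

```bash
python3 -m handwheel '[{"xyz":[2.6,2.9,0],"angular":[0,0,1]},{"xyz":[2.6,2.9,0],"angular":[0,0,0.8]},{"xyz":[2.0,2.2,0],"angular":[0,0,0]},{"xyz":[1.0,1.2,0],"angular":[0,0,0]},{"xyz":[0,0,0],"angular":[0,0,0]}]'
```

```text
time: 1.35
position: [0.5527, -0.1868, 0.2189]
tool_rot: [1.105, 1.29, -1.105]
ft_force: [-0.4, 1.4, 0.7]
grip_width: 0.018
```

```bash
python3 - <<'E'
from bench import *
import cv2
from scipy.spatial.transform import Rotation as Ro
s=get_state();print(s['position'],s['ft_force'],Ro.from_rotvec(s['tool_rot']).as_matrix().round(3))
for n in ("wrist","top"):
    d=get_image(n);cv2.imwrite(f"pics/{n}1.png",d["pixels"]);
E
```

```text
[ 0.55266036 -0.18683789  0.21889495] [-0.43783263  1.42299207  0.66697806] [[-0.011  0.99   0.143]
 [ 0.01   0.143 -0.99 ]
 [-1.    -0.01  -0.012]]
```

View pics/wrist1.png

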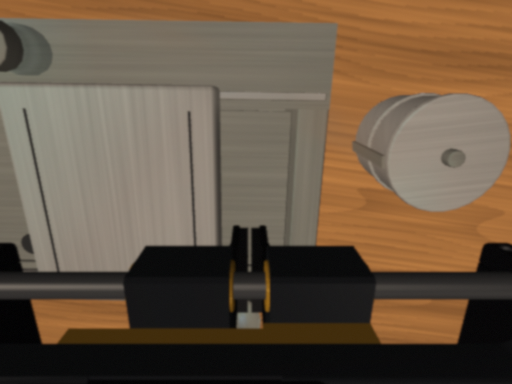

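View pics/top1.png

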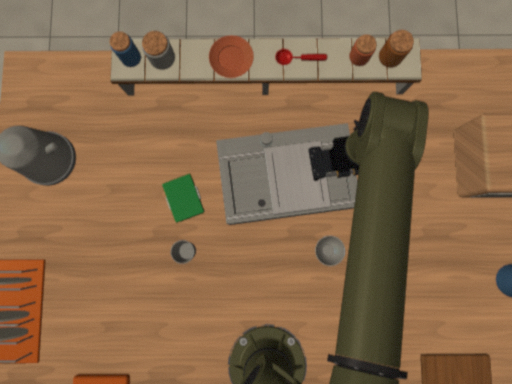

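```bash
python3 -m handwheel '[{"xyz":[0,-0.6,-2],"angular":[0,0,0]},{"xyz":[0,-0.3,-3],"angular":[0,0,0]},{"xyz":[0,0,-2],"angular":[0,0,0]},{"xyz":[0,0,-0.6],"angular":[0,0,0]},{"xyz":[0,0,0],"angular":[0,0,0]}]'
```

```text
time: 1.87
position: [0.5446, -0.2126, 0.1413]
tool_rot: [1.111, 1.277, -1.127]
ft_force: [-0.7, 0.2, 0.8]
grip_width: 0.008
```

```bash
python3 -m handwheel '[{"xyz":[0,0,-0.5],"angular":[0,0,0]},{"xyz":[-0.1,1.2,-0.1],"angular":[0,0,0]},{"xyz":[-0.2,1.8,0],"angular":[0,0,0]},{"xyz":[-0.2,1.8,0],"angular":[0,0,0]},{"xyz":[-0.2,1.8,0],"angular":[0,0,0]}]'
```

```text
time: 2.28
position: [0.5359, -0.1546, 0.1383]
tool_rot: [1.12, 1.262, -1.14]
ft_force: [0.5, -2.7, -2.9]
grip_width: 0.005
```

```bash
python3 -m handwheel '[{"xyz":[-0.1,1.8,0],"angular":[0,0,0]},{"xyz":[-0.1,1.8,0],"angular":[0,0,0]},{"xyz":[-0.1,1.8,0],"angular":[0,0,0]},{"xyz":[-0.1,1.5,0],"angular":[0,0,0]},{"xyz":[-0.1,0.8,0],"angular":[0,0,0]}]'
```

```text
time: 2.7
position: [0.5294, -0.0759, 0.1431]
tool_rot: [1.113, 1.252, -1.144]
ft_force: [1.0, -2.1, -1.3]
grip_width: 0.008
```

```bash
python3 -m handwheel '[{"xyz":[-0.1,0.6,0],"angular":[0,0,0]},{"xyz":[-0.1,0.5,0],"angular":[0,0,0]}]'
```

```text
time: 2.87
position: [0.5282, -0.0672, 0.1445]
tool_rot: [1.109, 1.244, -1.144]
ft_force: [5.2, -16.1, -10.1]
grip_width: 0.002
```

```bash
python3 -m handwheel '[{"xyz":[0.1,-1.0,0],"angular":[0,0,0]},{"xyz":[0.2,-2.0,0],"angular":[0,0,0]},{"xyz":[-0.6,-2.0,1.0],"angular":[0,0,0]},{"xyz":[-1.5,-2,1.5],"angular":[0,0,0]},{"xyz":[0,0,0],"angular":[0,0,0]}]'
```

```text
time: 3.28
position: [0.5108, -0.139, 0.1723]
tool_rot: [1.11, 1.243, -1.139]
ft_force: [0.9, -0.9, -0.1]
grip_width: 0.011
```

```bash
python3 - <<'E'
from bench import *
import cv2,numpy as np
from scipy.spatial.transform import Rotation as Ro
s=get_state();print(s['position'],s['ft_force'],Ro.from_rotvec(s['tool_rot']).as_matrix().round(3))
for n in ("wrist","side"):
    d=get_image(n);cv2.imwrite(f"pics/{n}2.png",d["pixels"]);np.savez(n+"2.npz",**d)
E
```

```text
[ 0.51080887 -0.13896212  0.17232322] [ 0.94935194 -0.92285074 -0.06080788] [[ 0.     0.994  0.111]
 [-0.023  0.111 -0.994]
 [-1.    -0.002  0.023]]
```

View pics/wrist2.png

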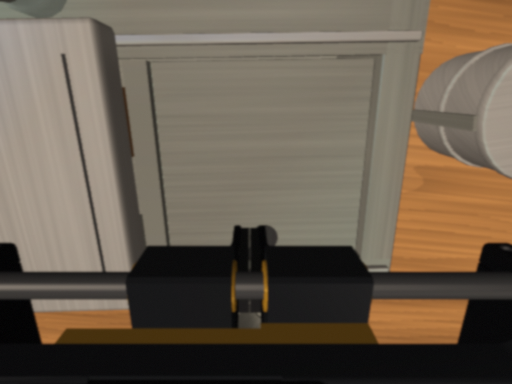

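View pics/side2.png

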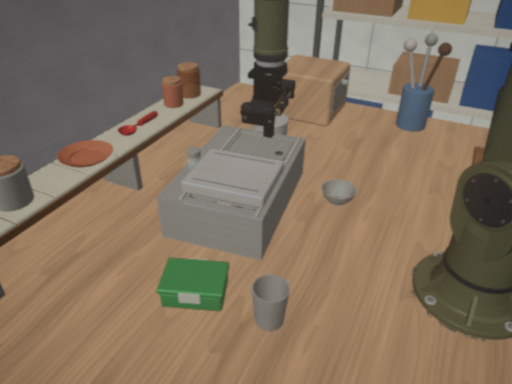

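```bash
python3 - <<'E'
from h import *
im,K,T=load("side2.npz")
cv2.imwrite("pics/sidecrop2.png",cv2.resize(im[90:250,160:320],None,fx=3.7,fy=3.7,interpolation=cv2.INTER_CUBIC))
E
```

```text
(no output)
```

View pics/sidecrop2.png

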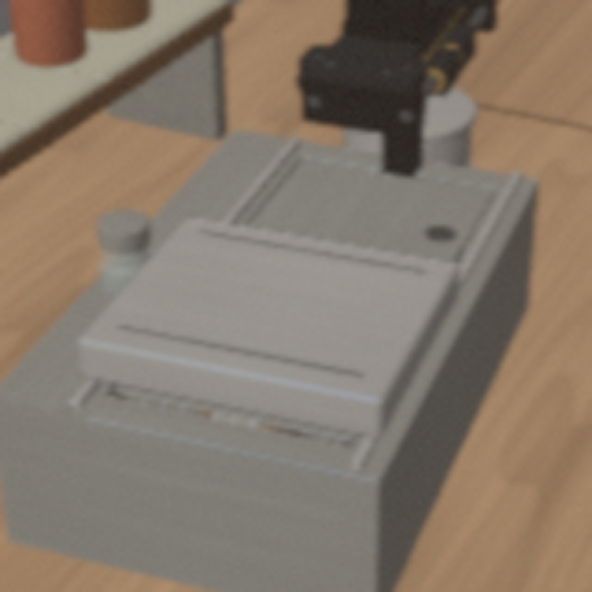

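```bash
python3 - <<'E'
from h import *
im,K,T=load("side2.npz")
th=np.radians(7.33);R=np.array([[np.cos(th),-np.sin(th)],[np.sin(th),np.cos(th)]]);t=np.array([.5526,-.0618])
s=lambda p:(p[0]/3.7+160-.36,p[1]/3.7+90-.36)
w=ray(K,T,s((440,233)),.12);print("mark",w,R.T@(w[:2]-t), "nominal",R@[-.075,-.085]+t)
for p in [(80,345),(382,403),(458,268),(190,222)]: print("door",R.T@(ray(K,T,s(p),.155)[:2]-t))
E
```

```text
mark [ 0.48974364 -0.1559825   0.12      ] [-0.07435886 -0.08539336] nominal [ 0.48905755 -0.15567416]
door [0.06696978 0.1712097 ]
door [-0.113194    0.16797672]
door [-0.11320131  0.0143987 ]
door [0.0660997  0.01629623]
```

```bash
python3 -m handwheel '[{"xyz":[-1.1,-0.9,0],"angular":[0,0,0]},{"xyz":[-0.9,-0.7,-1],"angular":[0,0,0]},{"xyz":[0,0,-2],"angular":[0,0,0]},{"xyz":[0,0,-0.8],"angular":[0,0,0]},{"xyz":[0,0,0],"angular":[0,0,0]}]'
```

```text
time: 3.8
position: [0.4941, -0.1453, 0.1317]
tool_rot: [1.111, 1.25, -1.125]
ft_force: [-0.5, 0.2, 0.9]
grip_width: 0.007
```

```bash
python3 -m handwheel '[{"xyz":[-0.5,-1.0,0.1],"angular":[0,0,0]},{"xyz":[0,-0.2,-0.3],"angular":[0,0,0]},{"xyz":[0,0,0],"angular":[0,0,0]}]'
```

```text
time: 4.05
position: [0.4898, -0.1559, 0.1299]
tool_rot: [1.109, 1.254, -1.121]
ft_force: [0.0, 0.3, -0.3]
grip_width: 0.002
```

On the mark in xy, 10 mm above. Press.

```bash
python3 -m handwheel '[{"xyz":[0,0,-0.5],"angular":[0,0,0]},{"xyz":[0,0,-0.5],"angular":[0,0,0]},{"xyz":[0,0,-0.4],"angular":[0,0,0]}]'
```

```text
time: 4.3
position: [0.4917, -0.1566, 0.1175]
tool_rot: [1.11, 1.249, -1.12]
ft_force: [-1.9, 0.9, 5.5]
grip_width: 0.003
```

```bash
python3 -m handwheel '[{"xyz":[0,0,-0.25],"angular":[0,0,0]},{"xyz":[0,0,-0.25],"angular":[0,0,0]},{"xyz":[0,0,-0.2],"angular":[0,0,0]}]'
```

```text
time: 4.55
position: [0.4917, -0.1566, 0.1158]
tool_rot: [1.108, 1.249, -1.122]
ft_force: [-6.6, 1.7, 15.1]
grip_width: -0.0
```

```bash
python3 -m handwheel '[{"xyz":[0,0,1.5],"angular":[0,0,0]},{"xyz":[0,0,2.5],"angular":[0,0,0]},{"xyz":[0,0,3],"angular":[0,0,0]},{"xyz":[-0.5,0,3],"angular":[0,0,0]},{"xyz":[-0.5,0,3],"angular":[0,0,0]}]'
```

```text
time: 4.97
position: [0.4787, -0.1541, 0.244]
tool_rot: [1.106, 1.261, -1.123]
ft_force: [0.8, 0.0, -0.0]
grip_width: 0.007
```

```bash
python3 -m handwheel '[{"xyz":[-1.5,-2,2],"angular":[0,0,0]},{"xyz":[-1.5,-2,2],"angular":[0,0,0]},{"xyz":[0,0,0],"angular":[0,0,0]},{"xyz":[0,0,0],"angular":[0,0,0]},{"xyz":[0,0,0],"angular":[0,0,0]}]'; python3 - <<'E'
from bench import *
import cv2,numpy as np
s=get_state();print(s['position'],s['ft_force'])
for n in ("side","top"):
    d=get_image(n);np.savez(n+"3.npz",**d);cv2.imwrite(f"pics/{n}3.png",d["pixels"])
E
```

```text
time: 5.38
position: [0.4513, -0.1947, 0.2929]
tool_rot: [1.105, 1.248, -1.115]
ft_force: [-0.0, -0.0, -1.0]
grip_width: 0.008
[ 0.45125447 -0.19469613  0.29289095] [-0.00309142 -0.0465278  -0.9572475 ]
```

View pics/side3.png

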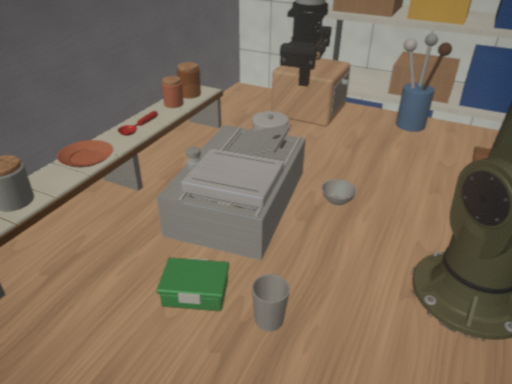

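View pics/top3.png

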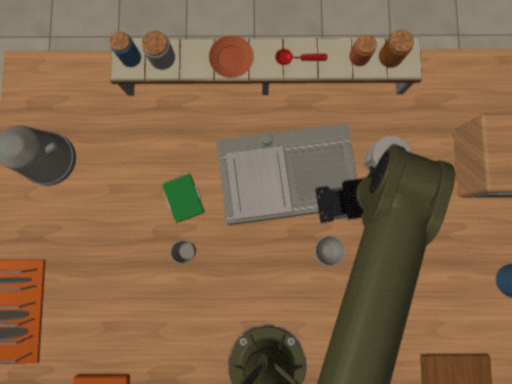

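```bash
python3 -m handwheel '[{"xyz":[0,0,0],"angular":[0,0,0]},{"xyz":[0,0,0],"angular":[0,0,0]},{"xyz":[0,0,0],"angular":[0,0,0]},{"xyz":[0,0,0],"angular":[0,0,0]},{"xyz":[0,0,0],"angular":[0,0,0]}]'; python3 - <<'E'
from bench import *
from h import *
d=get_image("side");im,K,T=d["pixels"],d["K"],d["cam_to_world"]
cv2.imwrite("pics/sidecrop4.png",cv2.resize(im[90:250,160:320],None,fx=3.7,fy=3.7,interpolation=cv2.INTER_CUBIC))
th=np.radians(7.33);R=np.array([[np.cos(th),-np.sin(th)],[np.sin(th),np.cos(th)]]);t=np.array([.5526,-.0618])
for a in (0,.22,.3,.35,.4,.48):
    l=R@[.054-.129*np.cos(a),-.085]+t
    p=proj(K,T,[l[0],l[1],.12+.129*np.sin(a)]);print(a,(p-[160,90]+.36)*3.7)
E
```

```text
time: 5.9
position: [0.4513, -0.1902, 0.2877]
tool_rot: [1.1, 1.261, -1.112]
ft_force: [-0.8, -0.1, 0.6]
grip_width: 0.008
0 [440.73991088 233.41825987]
0.22 [438.06323307 196.20095107]
0.3 [434.88366861 182.41142364]
0.35 [432.30057524 173.79672633]
0.4 [429.26342595 165.21489246]
0.48 [423.47362428 151.61551549]
```

View pics/sidecrop4.png

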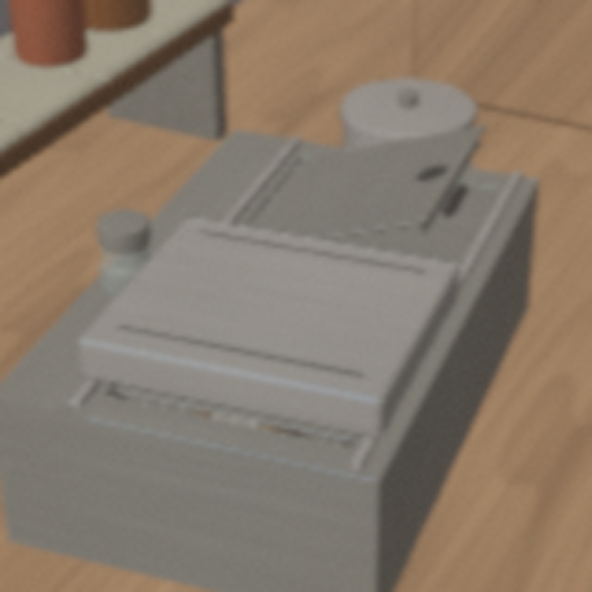

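```bash
python3 -c "
from bench import *
print(close_job(),get_state()['time'])"
```

```text
the job is handed in; nothing more can be done
the job is handed in; nothing more can be done
```

The job is handed in, and by my last checks everything asked for was met; the interface gave no verdict. The tiffin stood at the right (-y) end. I pushed the sliding door left with the closed fingertips until it met its stop, at about 16 N. I then pressed the right hatch's mark down to its firm stop, at about 15 N, and withdrew upward, finishing at about 5.9 s of the 42 s allowed.

**Last checks:**
- **Right hatch:** its mark sits at the pixel expected for 0.35 rad, so it stands ajar where its spring leaves it.
- **Sliding door:** the camera puts it at about +0.09 m, which agrees with the +0.085 m stop to within the measuring error. I measured this after the push; it looked unchanged in the last pictures.
- **Left hatch:** it lies under the door, and nothing shows it raised.
- **Loose things:** the five look unmoved in the before and after pictures. I compared these by eye, and the tiffin only in the side view, because the arm partly hid it from above.
- **Robot:** the TCP was about 0.29 m up, with force readings at noise level (about 1 N), so it was touching nothing.

No check failed.

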